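# Pack the bobbins against the tray's follower

## Task

Pick up the straightedge by its grip block, stand it across the tray behind all six small bobbins, and use it to sweep them together up the tray as one close, upright group that pushes the sliding follower fully home against the end wall; keep a steady push of about 12 N on it there for a good second, never over 25 N. Then lift the straightedge out of the tray and leave it standing upright on the bench; touch the bobbins and the follower with nothing but the straightedge, and leave the thimble and everything else where it is.

Things in the scene. Friction and masses are not known exactly. Their poses are not given: they have to be found in the camera images.
- tray: shallow open plywood tray fixed to the bench: outside 166 x 300 mm, 24 mm high, floor 5 mm thick (inside 154 mm along its x, 288 mm along its y). Origin: centre of its underside, on the bench top; z up. Its +y points along its length towards the end with the follower, +x across it.
- follower_face (a point): mid-width point on the front face (looking to the tray's -y, to the bobbins) of the follower, an aluminium bar 150 mm wide, 12 mm thick, 17 mm high that spans the tray's +y end and slides along the tray's y, two thin steel rods behind it; 15 mm above the bench top; axes as the tray's. Fully home, its back lies on the end wall and this point is at y = +132 mm in the tray's frame.
- follower: the same follower bar (origin 9 mm below that point). It starts 18 to 30 mm short of home, drags evenly with about 5 N, stays where it is left and stops dead when home. It and the bobbins stand 25 N of pressing at most
- straightedge_grip (a point): the straightedge: an aluminium bar 140 mm long (its x), 16 mm thick (its y), 30 mm high, standing on edge on the bench, with a wooden grip block (54 mm along x, 16 mm thick, 44 mm high) on top of its middle; 0.16 kg, the same both ways round. The point is the centre of the grip block, 52 mm above the bar's bottom edge and 22 mm above the bar's top; z up.
- bobbin0_center (a point): one of six dark wooden bobbins, 22 mm across (three are 28, three 22), 20 mm high, 14 to 42 g, standing upright loose on the tray floor between the follower and the middle of the tray; the point is its centre, half-way up
- bobbin1_center (a point): one of six dark wooden bobbins, 28 mm across (three are 28, three 22), 20 mm high, 14 to 42 g, standing upright loose on the tray floor between the follower and the middle of the tray; the point is its centre, half-way up
- bobbin2_center (a point): one of six dark wooden bobbins, 22 mm across (three are 28, three 22), 20 mm high, 14 to 42 g, standing upright loose on the tray floor between the follower and the middle of the tray; the point is its centre, half-way up
- bobbin3_center (a point): one of six dark wooden bobbins, 28 mm across (three are 28, three 22), 20 mm high, 14 to 42 g, standing upright loose on the tray floor between the follower and the middle of the tray; the point is its centre, half-way up
- bobbin4_center (a point): one of six dark wooden bobbins, 22 mm across (three are 28, three 22), 20 mm high, 14 to 42 g, standing upright loose on the tray floor between the follower and the middle of the tray; the point is its centre, half-way up
- bobbin5_center (a point): one of six dark wooden bobbins, 28 mm across (three are 28, three 22), 20 mm high, 14 to 42 g, standing upright loose on the tray floor between the follower and the middle of the tray; the point is its centre, half-way up
- thimble: brass thimble, 22 mm across, 20 mm high, standing in the tray close to the end wall away from the follower; not a bobbin, to be left alone (origin: underside)
- pin_jar: glass jar with a metal lid, 50 mm across, 60 mm high, on the bench beside the tray; left alone (origin: underside)
- big_spool: pale wooden spool, 42 mm across, 40 mm high, on the bench beside the tray on the robot's side; left alone (origin: underside)
- tape_reel: white tape reel, 52 mm across, 18 mm high, on the bench; left alone (origin: underside)
- shears: orange-handled shears lying on the bench, 170 mm long, 12 mm high, blades to its +x; left alone (origin: underside)
- brush: brush lying on the bench along its x, about 190 mm long; left alone (origin: underside)

How it is judged:
By the outcome, as a careful person would: the job done as asked, in the order asked, and still so for the second after the job is handed in, with the robot touching nothing.
It also fails if it takes over 64 s, if anything falls off the work surface, if the arm or the gripper's body presses on something with over 40 N, if the wrist force passes 120 N, or if a joint passes its speed limit or range.

## Robot

A 6-joint arm with a two-finger parallel gripper is mounted at the origin on the work surface. World frame = base frame: x ahead of the robot, y to its left, z up, the work surface at z = 0. Lengths are in m, angles in rad, forces in N, time in s.
With the tool pointing down it reaches from about 0.325 to 0.775 m from the base axis. Payload 9.3 kg.
Tool frame: the origin (TCP) lies between the finger pads; the fingertips stand 8 mm ahead of it and the grasp point (between the pads) lies 11 mm behind it (r.tcp_to_tips is the distance from the TCP to the fingertips, in m); z points along the fingers, y is the direction in which the jaws open and shut (so a half turn about z gives the same grasp; the last joint's range is limited). The gripper opens to 85 mm and grips with 20 to 120 N. Pads are 22 mm wide; open, the fingers measure 114 mm over their backs; the gripper's body (76 mm by 85 mm) begins 54 mm behind the grasp point. The pads swing forward as they close: fully open they stand 13 mm farther back than shut.
Start: joints at [-1.275, 0.259, 0.021, 1.334, 0, 1.418], TCP at [0.239, -0.496, 0.239] pointing down, gripper open.
Joint ranges: [-3.04, 3.04], [-0.91, 1.82], [-1.04, 1.36], [-1.92, 1.95], [-1.52, 1.45], [-3.14, 3.14]. Speed limits (rad/s): [2.22, 2.22, 2.79, 3.14, 3.14, 3.14].

## Interface

Orientations are given as [roll, pitch, yaw] about the fixed x, y, z axes, in that order (R = Rz(yaw) Ry(pitch) Rx(roll)).
In Python, from rig import r, read_camera, get_calibration, spot_in, cut_out gives the robot as it stands.
- The arm moves only by the tool move_arm, never from a script. Its argument "increments" is a list of rows, each a list of 7 numbers: the turn, a rotation vector about the tool's x, y, z in degrees, then the shift along the tool's x, y, z in mm, then the closure, from 0 (fully open) to 1 (shut). In form: [[rx, ry, rz, x, y, z, grip], ...]. A call has 1 to 12 rows; each row is the pose to reach, as a shift and turn from the pose commanded when the call began, along the tool's axes at that moment; what a row does not reach only later rows make up. A row lasts 1/8 s, in which the tool goes at most 62.5 mm and 10.7 degrees, less where a joint would pass 70% of its speed; a pose out of reach is approached as far as the arm can. A call with a gripper value outside its range is refused whole. The fingers move at their own pace and stop on an object; "force" is the grip in N (left out, the last holds). Time passes only in rows, so rows that repeat a pose let the fingers close. It gives the time, the measured TCP pose, the force and the opening at its end, in the units of the state.
- r.get_obs(): the state, without advancing time (a new reading comes with each control period).
- read_camera(name): name is "side" or "top" or "wrist"; returns (picture, depth): 400x640x3 uint8, red, green, blue; 400x640 float32, m along the optical axis (not along the pixel's ray), 0 where there is no reading.
- get_calibration(name): a dict with "camera_matrix" (3x3 intrinsics, pixels), "view" (4x4, takes a point from world to camera coordinates). Camera axes: x right, y up, looking along -z (the intrinsics and any distortion apply to the point x, -y, -z); pixel columns grow to the right and rows downward; lengths in m; the calibration is good to about 2 mm. A picture is of the moment at which its call begins: read the wrist's pose just before it. get_calibration takes no time and is no camera call; for the wrist camera it gives the pose at the moment of the call.
- r.finish_job(): hands the job in, once; it reports no verdict.
Trained networks look in the newest picture that a camera, given by its name, has taken for a name from the list of things; names that differ only in an ending like _2 or _b are one class to them, and where a whole thing is asked for, a point or a joint stands for the part that bears it (a point fixed in the world has none). Each returns a list of dicts, best first, with "conf" (0 to 1); they miss things now and then, are a little off and sometimes report something else, mostly with a low value. They report only what shows in the picture. A call takes as long as a camera call.
- spot_in(camera, target): "box" ([left, top, width, height] as shares, 0 to 1, of the picture: columns of its width, rows of its height, round what is visible of it).
- cut_out(camera, target): "region" (400x640 bool, what is visible of it) and "box" ([left, top, width, height] as shares, 0 to 1, of the picture: columns of its width, rows of its height, round what is visible of it).
The state is a dict: "time": time; "q": joint angles; "joint_velocities": joint speeds; "effort": joint torques, N m; "tcp_pos": TCP position; "eef_rot": TCP orientation; "force": force on the tool from outside, world axes, zero at the start; "moment": the same for the moment, N m; "grip_width": finger opening in m.
Only numpy, scipy, OpenCV 4.12 (cv2) and the standard library are available. Lean on these libraries where they do the work, as an engineer would, in place of code of your own. Each camera call takes 0.05 s, during which the arm holds its last target.

## Working session

There is one attempt and no reset: what is moved stays moved. The work goes in short steps, Python scripts to look and compute and a tool call to move; the robot and the scene stay as the last step left them, time stands still between calls to the robot, and variables do not carry over. Pictures are saved under pics/ and viewed, and the job is handed in when it is done.

Besides the shell and the picture viewer there is one more tool, called as name(argument=value, ...), one argument or row to a line, values as JSON. move_arm: Moves the arm, as the interface text tells. Its arguments: {"type":"object","properties":{"increments":{"type":"array"},"force":{"type":"number"}},"required":["increments"]}

```bash
ls; mkdir -p pics; python3 - <<'E'
from rig import r, read_camera, get_calibration
import cv2, numpy as np
print(r.get_obs())
for c in ["top","side"]:
    p,d=read_camera(c); cv2.imwrite(f"pics/{c}0.png",p[:,:,::-1]); np.save(f"{c}0.npy",d); print(get_calibration(c))
E
```

```text
pics
{'time': 0.0, 'q': array([-1.27461115e+00,  2.59207525e-01,  2.07725158e-02,  1.33369936e+00,
       -4.00773681e-06,  1.41820924e+00]), 'joint_velocities': array([-0.00100533, -0.00113802,  0.00044433,  0.00111387, -0.00061501,
        0.00033018]), 'effort': array([ 5.75476915e-04, -5.55639982e+01,  3.44525778e+01,  1.37202893e-02,
       -1.63006905e-05,  8.49056164e-06]), 'tcp_pos': array([ 0.23854622, -0.49528395,  0.23866206]), 'eef_rot': array([-3.14026954e+00, -1.99415999e-04,  4.48772139e-01]), 'force': array([-0.76016245, -0.60621934, -1.00184891]), 'moment': array([-0.02180503, -0.01649845,  0.0069914 ]), 'grip_width': 0.08551956658295501}
{'camera_matrix': array([[389.58147583,   0.        , 316.16089363],
       [  0.        , 389.58147583, 203.30642241],
       [  0.        ,   0.        ,   1.        ]]), 'view': array([[ 0.02200112, -0.9995871 ,  0.01848188, -0.13638883],
       [ 0.98109845,  0.02514175,  0.19186901, -0.56533818],
       [-0.19225446,  0.01391121,  0.9812465 , -0.98943209],
       [ 0.        ,  0.        ,  0.        ,  1.        ]])}
{'camera_matrix': array([[385.98590805,   0.        , 322.78920493],
       [  0.        , 385.98590805, 200.7604794 ],
       [  0.        ,   0.        ,   1.        ]]), 'view': array([[-0.73340861, -0.67952766, -0.01881412,  0.34256951],
       [ 0.32686667, -0.37678128,  0.86671451, -0.28023956],
       [-0.59604529,  0.62950618,  0.49844958, -0.67186207],
       [ 0.        ,  0.        ,  0.        ,  1.        ]])}
```

View pics/top0.png

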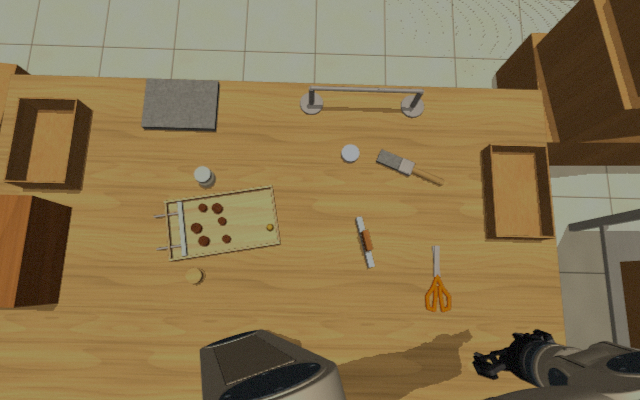

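View pics/side0.png

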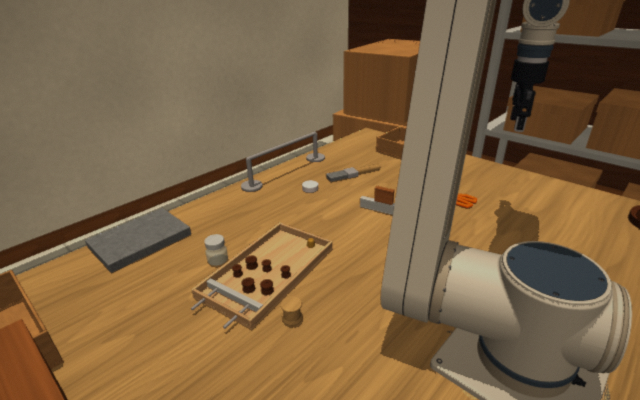

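The top view shows the tray around (165–280, 187–260), with the follower at its left end (x≈183) and six dark bobbins at (196–227, 207–241). The thimble is at (269, 227) and the straightedge at (365, 242). I'll measure these next.

```bash
cat > h.py <<'E'
from rig import r, read_camera, get_calibration, spot_in, cut_out
import cv2, numpy as np
def world(cal,uv,z):
    """intersect pixel rays with plane z"""
    K=cal['camera_matrix'];V=cal['view'];uv=np.atleast_2d(np.asarray(uv,float))
    d=np.c_[(uv[:,0]-K[0,2])/K[0,0],-(uv[:,1]-K[1,2])/K[1,1],-np.ones(len(uv))]
    R=V[:3,:3];o=-R.T@V[:3,3];D=d@R
    return o+D*((z-o[2])/D[:,2])[:,None]
def cloud(cal,dep,mask):
    K=cal['camera_matrix'];V=cal['view'];v,u=np.nonzero(mask&(dep>0));s=dep[v,u]
    P=np.c_[(u-K[0,2])/K[0,0]*s,-(v-K[1,2])/K[1,1]*s,-s]
    return (P-V[:3,3])@V[:3,:3]
def proj(cal,P):
    K=cal['camera_matrix'];V=cal['view'];c=np.atleast_2d(P)@V[:3,:3].T+V[:3,3]
    return np.c_[K[0,0]*c[:,0]/-c[:,2]+K[0,2],K[1,1]*-c[:,1]/-c[:,2]+K[1,2]]
E
python3 - <<'E'
from h import *
p,d=read_camera("top");cal=get_calibration("top")
for n in ["tray","follower","straightedge_grip","bobbin0_center","bobbin1_center","thimble","big_spool","pin_jar"]:
    for o in cut_out("top",n)[:7]:
        m=o['region'];P=cloud(cal,d,m)
        print(n,round(o['conf'],2),m.sum(),[round(a*b) for a,b in zip(o['box'],[640,400,640,400])],P.mean(0).round(4),P[:,2].max().round(3))
        if n in("tray","follower","straightedge_grip") :
            for z in ({"tray":.024,"follower":.023,"straightedge_grip":.03}[n],):
                uv=np.argwhere(m)[:,::-1]
                W=world(cal,uv,z)[:,:2].astype(np.float32); print(cv2.minAreaRect(W),P[:,2].min())
E
```

```text
tray 0.7 6356 [165, 187, 116, 75] [0.5157 0.1355 0.0085] 0.029
((0.5144131183624268, 0.13605892658233643), (0.17089760303497314, 0.30815595388412476), 9.538094520568848) -0.003219718835675031
follower 0.61 328 [162, 201, 26, 55] [0.4947 0.2412 0.0204] 0.029
((0.49569717049598694, 0.2393006831407547), (0.07019437849521637, 0.13218030333518982), 74.09469604492188) 0.0013853477062421157
straightedge_grip 0.94 477 [356, 215, 20, 53] [ 0.4705 -0.2568  0.0388] 0.079
((0.47306084632873535, -0.2597450911998749), (0.14222343266010284, 0.030149167403578758), 14.959454536437988) -0.00418598210707988
straightedge_grip 0.58 342 [193, 166, 23, 23] [0.637  0.1821 0.0486] 0.064
((0.6422482132911682, 0.18752939999103546), (0.0655474066734314, 0.04848432168364525), 47.060447692871094) -0.0004968466995877209
bobbin0_center 0.52 60 [217, 217, 11, 8] [0.5197 0.1329 0.0226] 0.029
bobbin0_center 0.42 271 [340, 144, 20, 17] [ 0.7241 -0.2172  0.0168] 0.023
bobbin1_center 0.72 261 [343, 146, 18, 15] [ 0.7236 -0.2179  0.017 ] 0.023
bobbin1_center 0.67 111 [191, 224, 13, 10] [0.4993 0.2009 0.0206] 0.031
bobbin1_center 0.47 250 [185, 268, 20, 15] [0.3715 0.1914 0.0336] 0.046
thimble 0.55 37 [264, 225, 8, 5] [0.5052 0.0006 0.022 ] 0.03
big_spool 0.55 236 [185, 265, 20, 18] [0.3724 0.1905 0.0332] 0.046
pin_jar 0.87 338 [198, 165, 18, 23] [0.6358 0.1819 0.0468] 0.064
pin_jar 0.31 422 [356, 220, 20, 48] [ 0.4714 -0.256   0.0424] 0.079
```

move_arm(
  increments=[
    [0,0,3,80,-30,0,0],
    [0,0,6,160,-60,0,0],
    [0,0,9,240,-90,0,0],
    [0,0,10.5,300,-110,0,0],
    [0,0,10.5,312,-114,0,0],
    [0,0,10.5,312,-114,0,0],
    [0,0,10.5,312,-114,0,0],
    [0,0,10.5,312,-114,0,0],
  ],
)

```text
time: 1.55
tcp_pos: [0.4696, -0.2582, 0.2392]
eef_rot: [3.142, 0.0, 0.265]
force: [0.2, 0.7, 1.1]
grip_width: 0.0854
```

```bash
python3 - <<'E'
from h import *
o=r.get_obs();print(o['time'],o['tcp_pos'],o['eef_rot'],o['q'])
cal=get_calibration("wrist");p,d=read_camera("wrist");cv2.imwrite("pics/w1.png",p[:,:,::-1]);np.savez("w1.npz",d=d,p=p,**cal)
V=cal['view'];print(-V[:3,:3].T@V[:3,3],V[2,:3],cal['camera_matrix'])
for o in cut_out("wrist","straightedge_grip")[:2]:
    P=cloud(cal,d,o['region']);print(o['conf'],o['box'],P.mean(0),P.min(0),P.max(0))
    for lo,hi in((.025,.04),(.068,.085)):
        Q=P[(P[:,2]>lo)&(P[:,2]<hi)];
        if len(Q):print(lo,len(Q),np.median(Q[:,2]),cv2.minAreaRect(Q[:,:2].astype(np.float32)))
E
```

```text
1.55 [ 0.4696456  -0.25823121  0.23920669] [3.14157057e+00 4.28138521e-04 2.64775802e-01] [-6.59152319e-01  2.34761466e-01 -1.11623136e-02  1.32511296e+00
 -3.54955897e-04  2.21766457e+00]
[ 0.53715747 -0.24049592  0.37368696] [0.26718412 0.07190189 0.96095929] [[353.1401462    0.         321.8454372 ]
 [  0.         353.1401462  200.48633748]
 [  0.           0.           1.        ]]
0.88 [0.4839, 0.2465, 0.0292, 0.343] [ 0.47897555 -0.25412074  0.05085953] [ 0.40243456 -0.28095334  0.02674105] [ 0.54019531 -0.23126016  0.07607608]
0.025 1214 0.02983966779490678 ((0.47127610445022583, -0.256206750869751), (0.13878916203975677, 0.015963425859808922), 14.60074520111084)
0.068 1109 0.07379584675743482 ((0.4719092845916748, -0.25628694891929626), (0.0531618557870388, 0.015615089796483517), 14.716914176940918)
```

View pics/w1.png

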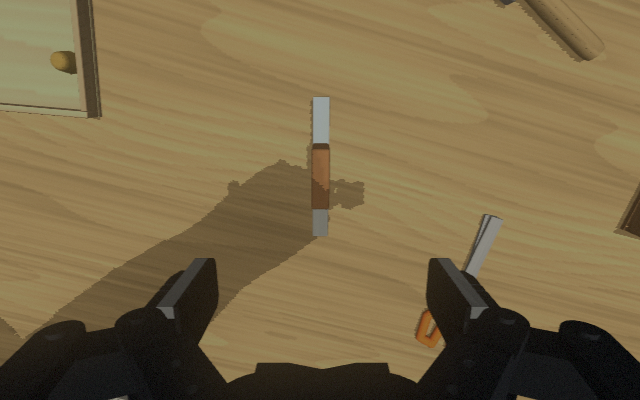

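The wrist view shows the straightedge at (320, 165), clear for the fingers, and the tray at the upper left. Now I'll descend and grasp it.

move_arm(
  increments=[
    [0,0,0.5,2.4,-1.4,50,0],
    [0,0,0.5,2.4,-1.4,110,0],
    [0,0,0.5,2.4,-1.4,160,0],
    [0,0,0.5,2.4,-1.4,185,0],
    [0,0,0.5,2.4,-1.4,194,0],
    [0,0,0.5,2.4,-1.4,194,0],
    [0,0,0.5,2.4,-1.4,194,0.8],
    [0,0,0.5,2.4,-1.4,194,1],
    [0,0,0.5,2.4,-1.4,194,1],
    [0,0,0.5,2.4,-1.4,194,1],
    [0,0,0.5,2.4,-1.4,194,1],
    [0,0,0.5,2.4,-1.4,194,1],
  ],
  force=80,
)

```text
time: 3.15
tcp_pos: [0.4725, -0.2556, 0.0457]
eef_rot: [3.141, -0.001, 0.257]
force: [-0.0, -0.1, 4.4]
grip_width: 0.0153
```

move_arm(
  increments=[
    [0,0,0,0,0,-30,1],
    [0,0,0,0,0,-70,1],
    [0,0,0,0,0,-120,1],
    [0,0,1,7,-40,-160,1],
    [0,0,2,18,-90,-180,1],
    [0,0,3,28,-140,-190,1],
    [0,0,5,38,-190,-190,1],
    [0,0,6,48,-240,-190,1],
    [0,0,6,53,-270,-190,1],
    [0,0,6,53,-281,-190,1],
    [0,0,6,53,-281,-190,1],
    [0,0,6,53,-281,-190,1],
  ],
)

```text
time: 4.65
tcp_pos: [0.4523, 0.0289, 0.2352]
eef_rot: [3.141, 0.0, 0.151]
force: [0.3, -1.3, -1.7]
grip_width: 0.015
```

```bash
python3 - <<'E'
from h import *
o=r.get_obs();print(o['time'],o['tcp_pos'],o['eef_rot'],o['force'])
cal=get_calibration("wrist");p,d=read_camera("wrist");cv2.imwrite("pics/w2.png",p[:,:,::-1]);np.savez("w2.npz",d=d,p=p,**cal)
for n in ["bobbin0_center","bobbin1_center","follower","tray","thimble","straightedge_grip"]:
  for o in cut_out("wrist",n)[:7]:
    P=cloud(cal,d,o['region']);print(n,round(o['conf'],2),np.round(o['box'],3),np.median(P,0).round(4),P.min(0).round(3),P.max(0).round(3))
E
```

```text
4.65 [0.45230118 0.02892739 0.23515327] [3.14137208e+00 2.12960546e-04 1.51281647e-01] [ 0.3413484  -1.32794882 -1.68305296]
bobbin0_center 0.67 [0.324 0.183 0.042 0.063] [0.5196 0.1347 0.0245] [0.509 0.126 0.004] [0.53  0.154 0.027]
bobbin1_center 0.86 [0.204 0.209 0.056 0.061] [0.4989 0.2022 0.0245] [0.484 0.191 0.004] [0.512 0.23  0.027]
bobbin1_center 0.72 [0.462 0.252 0.074 0.668] [0.4764 0.0317 0.262 ] [ 0.381  0.007 -0.001] [0.521 0.046 0.265]
follower 0.74 [0.349 0.315 0.034 0.056] [0.4722 0.1203 0.0245] [0.461 0.111 0.004] [0.482 0.138 0.027]
follower 0.57 [0.019 0.013 0.183 0.406] [0.5071 0.2447 0.0216] [ 0.423  0.224 -0.001] [0.572 0.325 0.026]
follower 0.4 [0.296 0.053 0.053 0.095] [0.555  0.1509 0.0246] [0.541 0.139 0.003] [0.572 0.174 0.027]
tray 0.93 [0.026 0.002 0.569 0.452] [0.5248 0.1466 0.0053] [ 0.4   -0.024 -0.002] [0.615 0.325 0.218]
tray 0.38 [0.468 0.247 0.074 0.678] [0.4761 0.0317 0.2621] [ 0.229 -0.009 -0.002] [0.522 0.046 0.302]
thimble 0.88 [0.533 0.28  0.032 0.049] [0.507  0.0067 0.0236] [ 0.497 -0.002  0.007] [0.516 0.015 0.027]
thimble 0.49 [0.028 0.    0.562 0.45 ] [0.5248 0.1457 0.0053] [ 0.406 -0.024 -0.002] [0.615 0.325 0.219]
straightedge_grip 0.72 [0.465 0.255 0.076 0.669] [0.4762 0.0317 0.262 ] [ 0.377 -0.009 -0.002] [0.521 0.054 0.301]
```

View pics/w2.png

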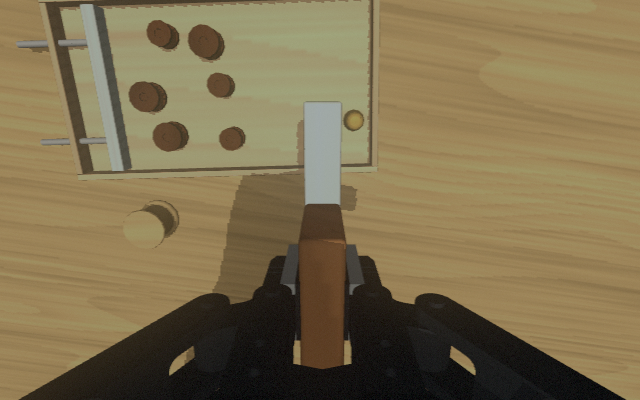

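The view shows six bobbins at (130–240, 20–150), the follower at (105, 90), and the thimble at (354, 120). Its held bar is upright in the grip. Next I'll fit the tray's frame.

```bash
python3 - <<'E'
from h import *
z=np.load("w2.npz");cal={k:z[k] for k in('camera_matrix','view')};d=z['d'];p=z['p']
m=np.ones(d.shape,bool);v,u=np.nonzero(d>0);P=cloud(cal,d,m)
# wall tops: box & z near .024, not dark/brown
W=(np.abs(P[:,2]-.024)<.004)&(u<400)&(v<185)
hsv=cv2.cvtColor(p,cv2.COLOR_RGB2HSV)[v,u]
img=np.zeros(d.shape,np.uint8);img[v[W],u[W]]=255
n,l,s,c=cv2.connectedComponentsWithStats(img)
for i in range(1,n):
    if s[i][4]<40: continue
    k=l[v,u]==i; Q=P[k]
    rc=cv2.minAreaRect(Q[:,:2].astype(np.float32))
    print(s[i],Q.mean(0).round(4),np.round(rc[0],4),np.round(rc[1],4),round(rc[2],2))
vis=p.copy();vis[img>0]=(255,0,255);cv2.imwrite("pics/w2m.png",vis[:,:,::-1])
E
```

```text
[  38    0  266  180 3141] [0.4695 0.2232 0.0235] [0.5067 0.1727] [0.1617 0.2273] 10.17
[ 341    0   39  173 1372] [ 0.5296 -0.0072  0.0236] [0.5338 0.0024] [0.1548 0.0352] 7.49
[  79    4   46  167 2349] [0.5013 0.2439 0.0228] [0.4964 0.2439] [0.1493 0.0138] 10.09
[146  20  26  27 544] [0.5554 0.1918 0.0246] [0.5554 0.1923] [0.0215 0.0214] 41.21
[187  24  33  34 833] [0.5549 0.1522 0.0248] [0.5548 0.1525] [0.0271 0.0274] 41.26
[206  73  25  24 466] [0.5196 0.1361 0.0247] [0.5194 0.1365] [0.0204 0.0221] 7.37
[128  81  32  31 755] [0.4984 0.2045 0.0247] [0.4983 0.2048] [0.0271 0.0279] 17.8
[345 112  19  18 252] [0.5062 0.0056 0.0238] [0.5061 0.0054] [0.0166 0.0166] 83.11
[152 123  31  29 686] [0.4642 0.1817 0.0248] [0.4637 0.182 ] [0.027 0.028] 11.26
[219 128  23  23 412] [0.4714 0.1215 0.0247] [0.4712 0.1215] [0.0209 0.0214] 70.32
```

View pics/w2m.png

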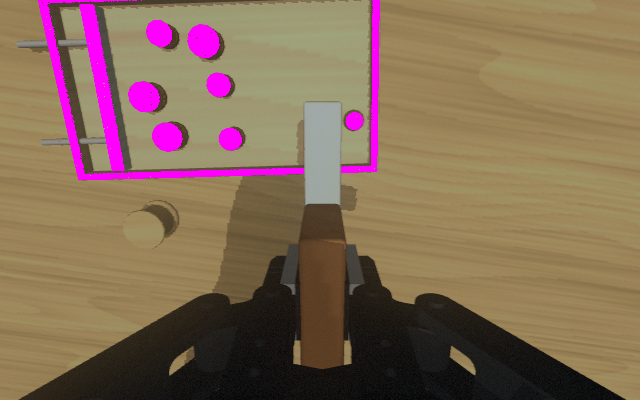

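```bash
python3 - <<'E'
from h import *
z=np.load("w2.npz");cal={k:z[k] for k in('camera_matrix','view')};d=z['d']
v,u=np.nonzero(d>0);P=cloud(cal,d,np.ones(d.shape,bool))
W=(np.abs(P[:,2]-.024)<.004)&(u<400)&(v<185)
img=np.zeros(d.shape,np.uint8);img[v[W],u[W]]=255
n,l,s,c=cv2.connectedComponentsWithStats(img);L=l[v,u]
ids={tuple(s[i][:2]):i for i in range(1,n)}
def seg(i,f): 
    Q=P[(L==ids[i])][:,:2]; uu=np.c_[u,v][L==ids[i]]
    return Q[f(uu[:,0],uu[:,1])]
def line(Q,name):
    vx,vy,x,y=cv2.fitLine(Q.astype(np.float32),cv2.DIST_HUBER,0,.001,.001).ravel()
    a=np.degrees(np.arctan2(vy,vx));print(name,len(Q),round(a,2),x.round(4),y.round(4));return a,x,y
near=line(seg((38,0),lambda a,b:(a>110)&(a<300)&(b>165)),"near(-x)")
endm=line(seg((341,0),lambda a,b:(b>10)&(b<160)),"-y end")
endp=line(seg((38,0),lambda a,b:(a<78)&(b>12)&(b<165)),"+y end")
far=line(seg((341,0),lambda a,b:(a<368)&(b<6)),"far b")
fol=line(seg((79,4),lambda a,b:b>-1),"fol")
t=np.radians(endm[0]); 
for yaw in (fol[0],):
    t=np.radians(yaw);ex=np.array([np.cos(t),np.sin(t)]);ey=np.array([-ex[1],ex[0]])
    for nme,e,k in(("near",near,ex),("-y",endm,ey),("+y",endp,ey),("fol",fol,ey)):print(nme,np.dot(k,e[1:]).round(4))
E
```

```text
near(-x) 1218 -79.74 0.4336 0.1435
-y end 1026 10.32 0.5408 -0.0078
+y end 1267 9.91 0.5025 0.2823Traceback (most recent call last):
  File "<stdin>", line 17, in <module>
  File "<stdin>", line 12, in line
cv2.error: OpenCV(4.12.0) /io/opencv/modules/imgproc/src/linefit.cpp:50: error: (-215:Assertion failed) count > 0 in function 'fitLine2D_wods'
```

move_arm(
  increments=[
    [0,0,-1,30,-15,0,1],
    [0,0,-1.45,60,-30,20,1],
    [0,0,-1.45,81.7,-41.6,60,1],
    [0,0,-1.45,81.7,-41.6,100,1],
    [0,0,-1.45,81.7,-41.6,125,1],
    [0,0,-1.45,81.7,-41.6,130,1],
    [0,0,-1.45,81.7,-41.6,130,1],
    [0,0,-1.45,81.7,-41.6,130,1],
    [0,0,-1.45,81.7,-41.6,130,1],
  ],
)

```text
time: 6.12
tcp_pos: [0.5271, 0.0832, 0.1063]
eef_rot: [3.141, -0.002, 0.177]
force: [0.6, -0.3, -1.5]
grip_width: 0.0149
```

```bash
cat > st.py <<'E'
from h import *
t=np.radians(10.12);ex=np.array([np.cos(t),np.sin(t)]);ey=np.array([-ex[1],ex[0]]);O=np.array([.5321,.0436])
def st():
    o=r.get_obs();q=o['tcp_pos'][:2];f=o['force']
    print("t %.2f tray x %.1f y %.1f z %.1f yaw %.2f  Fy %.2f Fx %.2f Fz %.2f gw %.4f"%(o['time'],1e3*(q@ex-O[0]),1e3*(q@ey-O[1]),1e3*o['tcp_pos'][2],np.degrees(o['eef_rot'][2]),f[:2]@ey,f[:2]@ex,f[2],o['grip_width']), 'M',o['moment'].round(3))
def pic(n,c="wrist"):
    cal=get_calibration(c);p,d=read_camera(c);cv2.imwrite(f"pics/{n}.png",p[:,:,::-1]);return cal,p,d
E
python3 -c "
from st import *
st();cal,p,d=pic('w3')
m=np.ones(d.shape,bool);v,u=np.nonzero(d>0);P=cloud(cal,d,m)
zb=r.get_obs()['tcp_pos'][2]-.0457+.030
k=(abs(P[:,2]-zb)<.004)&(u>280)&(u<370)
Q=P[k][:,:2];Q=np.c_[Q@ex-O[0],Q@ey-O[1]]
print(len(Q),cv2.minAreaRect(Q.astype(np.float32)),Q.max(0),Q.min(0))
"
```

```text
t 6.12 tray x 1.4 y -54.3 z 106.3 yaw 10.16  Fy -0.40 Fx 0.50 Fz -1.50 gw 0.0149 M [ 0.004 -0.012  0.003]
3831 ((0.04744291305541992, -0.054698675870895386), (0.016037585213780403, 0.04509540647268295), 89.94247436523438) [ 0.06998439 -0.04668681] [ 0.02490321 -0.06273443]
```

View pics/w3.png

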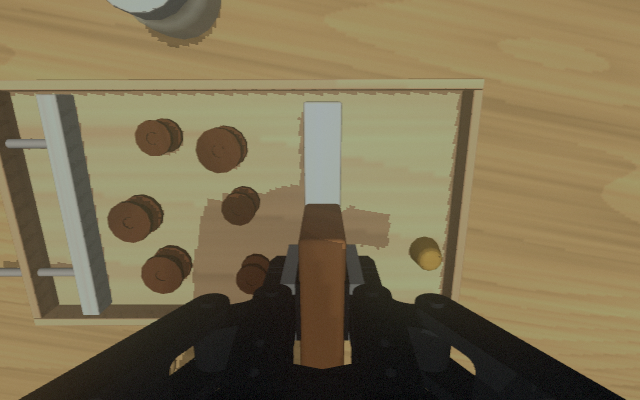

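The held bar at (322, 150) spans the tray squarely. Its end measures x=+70 mm in the tray frame, so it is centred, with no bobbins or thimble beneath it. Now I'll lower it.

move_arm(
  increments=[
    [0,0,0,-0.4,0,20,1],
    [0,0,0,-0.4,0,38,1],
    [0,0,0,-0.4,0,48,1],
    [0,0,0,-0.4,0,53,1],
    [0,0,0,-0.4,0,54.5,1],
    [0,0,0,-0.4,0,55,1],
    [0,0,0,-0.4,0,55,1],
  ],
)

```text
time: 7.05
tcp_pos: [0.5264, 0.0832, 0.0507]
eef_rot: [3.141, -0.001, 0.177]
force: [-0.6, -0.7, 0.0]
grip_width: 0.0151
```

```bash
python3 -c "
from st import *
st()"
```

```text
t 7.05 tray x 0.7 y -54.2 z 50.7 yaw 10.16  Fy -0.63 Fx -0.70 Fz 0.04 gw 0.0151 M [-0.021  0.102 -0.044]
```

move_arm(
  increments=[
    [0,0,0,-0.3,-4,-0.3,1],
    [0,0,0,-0.6,-8,-0.4,1],
    [0,0,0,-0.6,-12,-0.4,1],
    [0,0,0,-0.6,-16,-0.4,1],
    [0,0,0,-0.6,-20,-0.4,1],
    [0,0,0,-0.6,-24,-0.4,1],
    [0,0,0,-0.6,-28,-0.4,1],
    [0,0,0,-0.6,-32,-0.4,1],
    [0,0,0,-0.6,-36,-0.4,1],
    [0,0,0,-0.6,-40,-0.4,1],
    [0,0,0,-0.6,-44,-0.4,1],
    [0,0,0,-0.6,-48,-0.4,1],
  ],
)

```text
time: 8.55
tcp_pos: [0.5171, 0.1305, 0.0508]
eef_rot: [3.141, -0.0, 0.177]
force: [0.5, -2.1, 2.3]
grip_width: 0.015
```

```bash
python3 -c "
from st import *
st();pic('w4')"
```

```text
t 8.55 tray x -0.1 y -6.0 z 50.8 yaw 10.16  Fy -2.11 Fx 0.13 Fz 2.29 gw 0.0150 M [-0.605 -0.115  0.016]
```

View pics/w4.png

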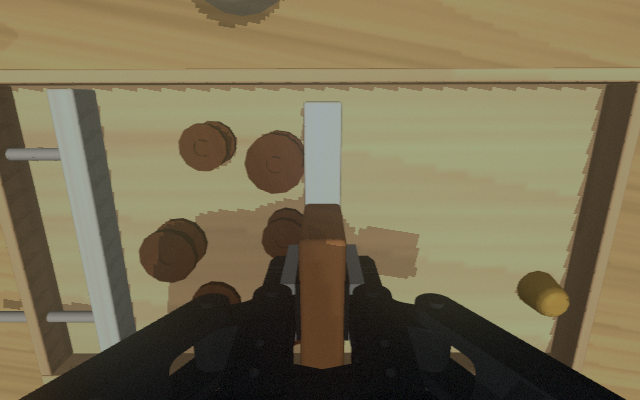

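The bobbins stand upright against the bar, with the front three at (275, 160), (287, 233) and hidden. Bottom-edge contact is slightly heavy, so I'll ease up 0.5 mm and continue.

move_arm(
  increments=[
    [0,0,0,0,-3,-0.5,1],
    [0,0,0,0,-6,-0.6,1],
    [0,0,0,0,-9,-0.6,1],
    [0,0,0,0,-12,-0.6,1],
    [0,0,0,0,-15,-0.6,1],
    [0,0,0,0,-18,-0.6,1],
    [0,0,0,0,-21,-0.6,1],
    [0,0,0,0,-24,-0.6,1],
    [0,0,0,0,-27,-0.6,1],
    [0,0,0,0,-30,-0.6,1],
    [0,0,0,0,-33,-0.6,1],
    [0,0,0,0,-36,-0.6,1],
  ],
)

```text
time: 10.1
tcp_pos: [0.5107, 0.166, 0.0513]
eef_rot: [3.142, 0.0, 0.177]
force: [-0.5, -1.8, -2.1]
grip_width: 0.0151
```

```bash
python3 -c "
from st import *
st();pic('w5')"
```

```text
t 10.10 tray x -0.2 y 30.0 z 51.3 yaw 10.16  Fy -1.68 Fx -0.82 Fz -2.09 gw 0.0151 M [-0.138 -0.08  -0.002]
```

View pics/w5.png

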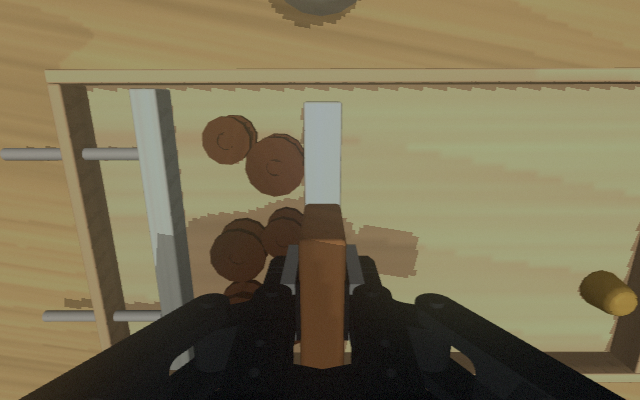

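All are upright and close to the bar, with the follower still untouched (gap about 165–205 px). Continuing more slowly.

move_arm(
  increments=[
    [0,0,0,0,-2,0,1],
    [0,0,0,0,-4,0,1],
    [0,0,0,0,-6,0,1],
    [0,0,0,0,-8,0,1],
    [0,0,0,0,-10,0,1],
    [0,0,0,0,-12,0,1],
    [0,0,0,0,-14,0,1],
    [0,0,0,0,-16,0,1],
    [0,0,0,0,-18,0,1],
    [0,0,0,0,-20,0,1],
  ],
)

```text
time: 11.4
tcp_pos: [0.5081, 0.1807, 0.0513]
eef_rot: [-3.138, 0.0, 0.185]
force: [0.0, -0.6, -1.6]
grip_width: 0.0149
```

```bash
python3 -c "
from st import *
st();pic('w6')"
```

```text
t 11.40 tray x -0.2 y 45.0 z 51.3 yaw 10.59  Fy -0.58 Fx -0.09 Fz -1.59 gw 0.0149 M [-0.166  0.004  0.007]
```

View pics/w6.png

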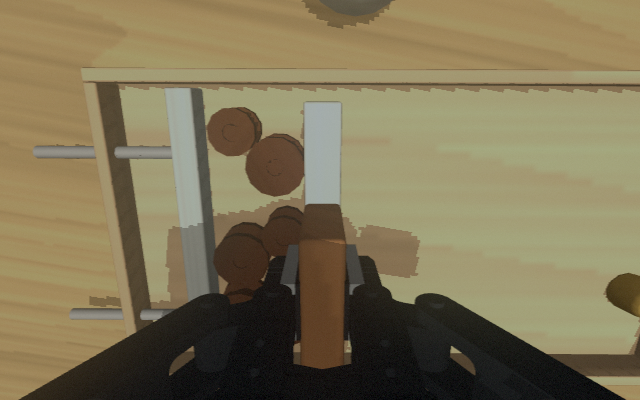

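```bash
python3 -c "
from st import *
o=r.get_obs();print(o['q'],o['joint_velocities'],o['effort'],o['eef_rot']);st()"
```

```text
[ 0.18396949  0.36508038 -0.33416404  0.87162115  0.00399653  3.14060322] [ 2.62022246e-04 -1.12129151e-03  4.80778924e-04  2.88698362e-04
 -1.42865165e-03  2.09020938e-05] [ 1.74548482e-01 -5.86822772e+01  2.88903165e+01  1.15923554e-02
  1.88211626e-01 -4.95286058e-04] [-3.13759606e+00  6.52846973e-05  1.84958917e-01]
t 11.45 tray x -0.2 y 45.1 z 51.3 yaw 10.60  Fy -0.31 Fx 0.22 Fz -1.58 gw 0.0150 M [-0.146 -0.008  0.009]
```

Joint 6 has reached its limit: q6 = q1 − yaw + π, so this yaw can't go any farther up the tray. The force is small and the bobbins are fine. The straightedge is the same both ways round, so I'll back off, lift it, turn it half round, and set it back behind the group.

move_arm(
  increments=[
    [0,0,0,0,5,0,1],
    [0,0,0,0,12,0,1],
    [0,0,0,0,20,0,1],
    [0,0,0,0,25,-5,1],
    [0,0,0,0,25,-25,1],
    [0,0,0,0,25,-60,1],
    [0,0,0,0,25,-100,1],
    [0,0,0,0,25,-120,1],
    [0,0,-5,0,25,-120,1],
    [0,0,-15,0,25,-120,1],
    [0,0,-25,0,25,-120,1],
    [0,0,-35,0,25,-120,1],
  ],
)

```text
time: 12.95
tcp_pos: [0.5128, 0.1553, 0.1716]
eef_rot: [-3.139, -0.002, 0.801]
force: [-0.2, -0.1, -1.8]
grip_width: 0.0151
```

```bash
python3 -c "
from st import *
st();print(r.get_obs()['eef_rot'],r.get_obs()['q'])"
```

```text
t 12.95 tray x 0.0 y 19.2 z 171.6 yaw 45.90  Fy -0.02 Fx -0.23 Fz -1.77 gw 0.0151 M [-0.034 -0.022  0.016]
[-3.13858127e+00 -2.47861252e-03  8.01149396e-01] [ 0.13526794  0.26307157 -0.14744055  1.16019539  0.00389923  2.47570764]
```

move_arm(
  increments=[
    [0,0,-10,0,0,0,1],
    [0,0,-20,0,0,0,1],
    [0,0,-30,0,0,0,1],
    [0,0,-40,0,0,0,1],
    [0,0,-50,0,0,0,1],
    [0,0,-60,0,0,0,1],
    [0,0,-70,0,0,0,1],
    [0,0,-80,0,0,0,1],
    [0,0,-90,0,0,0,1],
    [0,0,-100,0,0,0,1],
    [0,0,-110,0,0,0,1],
    [0,0,-120,0,0,0,1],
  ],
)

```text
time: 14.45
tcp_pos: [0.5128, 0.1553, 0.1715]
eef_rot: [3.138, -0.001, 2.896]
force: [0.5, -0.8, -1.4]
grip_width: 0.0149
```

move_arm(
  increments=[
    [0,0,-10,0,0,0,1],
    [0,0,-20,0,0,0,1],
    [0,0,-24,0,0,0,1],
    [0,0,-24,0,0,0,1],
    [0,0,-24,0,0,0,1],
    [0,0,-24,0,0,0,1],
  ],
)

```text
time: 15.2
tcp_pos: [0.5128, 0.1555, 0.1713]
eef_rot: [3.138, 0.0, -2.975]
force: [-0.4, -0.1, -1.5]
grip_width: 0.0149
```

```bash
python3 -c "
from st import *
st();print(r.get_obs()['eef_rot'],r.get_obs()['q'])
cal,p,d=pic('w7')
v,u=np.nonzero(d>0);P=cloud(cal,d,np.ones(d.shape,bool))
zb=r.get_obs()['tcp_pos'][2]-.0457+.030
k=(abs(P[:,2]-zb)<.004)&(u>280)&(u<370)
Q=P[k][:,:2];Q=np.c_[Q@ex-O[0],Q@ey-O[1]]
print(len(Q),cv2.minAreaRect(Q.astype(np.float32)),Q.max(0),Q.min(0))"
```

```text
t 15.20 tray x 0.1 y 19.4 z 171.3 yaw -170.47  Fy -0.05 Fx -0.43 Fz -1.46 gw 0.0149 M [-0.004  0.01   0.015]
[ 3.13778277e+00  1.22203774e-05 -2.97526187e+00] [ 0.13570723  0.26349026 -0.14770245  1.15970806  0.00380847 -0.03062377]
3836 ((-0.046752721071243286, 0.019383611157536507), (0.016060583293437958, 0.04490504041314125), 89.32988739013672) [-0.02420865  0.02763056] [-0.06926394  0.011211  ]
```

View pics/w7.png

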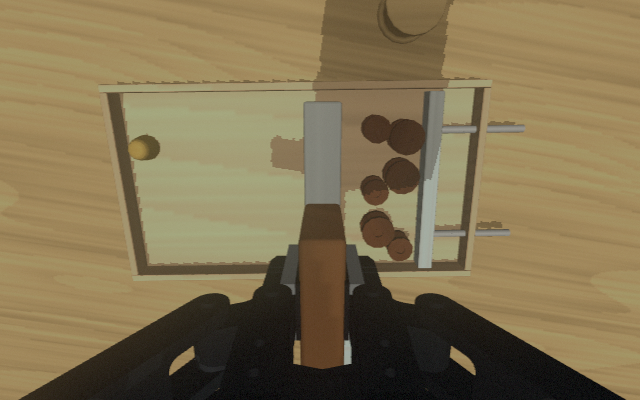

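The flipped view shows all six bobbins upright at (360–420, 115–260) against the follower at (432, 180), with the bar at (322, 150) clear behind them. I'll correct the small yaw and roll errors and lower it.

move_arm(
  increments=[
    [0.2,0,-0.6,0.7,0,30,1],
    [0.2,0,-0.6,0.7,0,70,1],
    [0.2,0,-0.6,0.7,0,100,1],
    [0.2,0,-0.6,0.7,0,114,1],
    [0.2,0,-0.6,0.7,0,119,1],
    [0.2,0,-0.6,0.7,0,120,1],
    [0.2,0,-0.6,0.7,0,120,1],
  ],
)

```text
time: 16.12
tcp_pos: [0.5126, 0.156, 0.0521]
eef_rot: [3.141, 0.002, -2.964]
force: [0.4, -0.7, -1.8]
grip_width: 0.0154
```

```bash
python3 -c "
from st import *
st();print(r.get_obs()['eef_rot'])"
```

```text
t 16.12 tray x -0.0 y 19.9 z 52.1 yaw -169.82  Fy -0.75 Fx 0.24 Fz -1.76 gw 0.0154 M [-0.018  0.007 -0.034]
[ 3.14127887e+00  1.53470105e-03 -2.96385388e+00]
```

move_arm(
  increments=[
    [0,0,0,0,3,0.5,1],
    [0,0,0,0,6,0.5,1],
    [0,0,0,0,9,0.5,1],
    [0,0,0,0,12,0.5,1],
    [0,0,0,0,15,0.5,1],
    [0,0,0,0,17,0.5,1],
    [0,0,0,0,19,0.5,1],
    [0,0,0,0,21,0.5,1],
    [0,0,0,0,23,0.5,1],
    [0,0,0,0,25,0.5,1],
    [0,0,0,0,27,0.5,1],
  ],
)

```text
time: 17.5
tcp_pos: [0.5073, 0.1823, 0.0507]
eef_rot: [-3.141, 0.0, -2.964]
force: [2.2, -6.5, 2.5]
grip_width: 0.0152
```

```bash
python3 -c "
from st import *
st();print(r.get_obs()['eef_rot']);pic('w8')"
```

```text
t 17.50 tray x -0.6 y 46.7 z 50.7 yaw -169.82  Fy -6.83 Fx 1.04 Fz 2.48 gw 0.0152 M [-1.484 -0.224  0.195]
[-3.14114808e+00  5.01362106e-05 -2.96390709e+00]
```

View pics/w8.png

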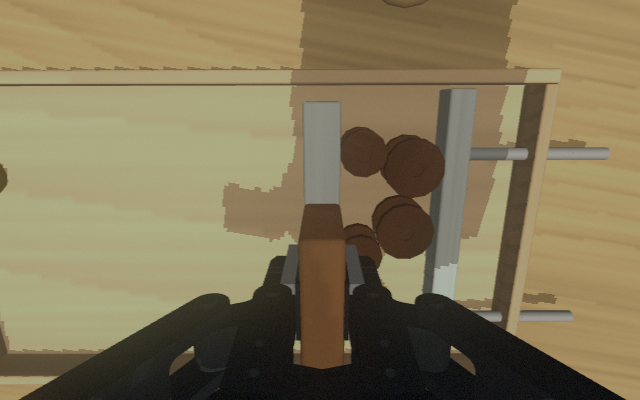

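All are upright and the bar is now pushing against the follower at about 6.8 N. I'll ease off the floor and continue gently.

move_arm(
  increments=[
    [0,0,0,0,1,-0.5,1],
    [0,0,0,0,2,-0.5,1],
    [0,0,0,0,3,-0.5,1],
    [0,0,0,0,4,-0.5,1],
    [0,0,0,0,5,-0.5,1],
    [0,0,0,0,6,-0.5,1],
    [0,0,0,0,7,-0.5,1],
    [0,0,0,0,8,-0.5,1],
    [0,0,0,0,9,-0.5,1],
    [0,0,0,0,10,-0.5,1],
    [0,0,0,0,11,-0.5,1],
    [0,0,0,0,12,-0.5,1],
  ],
)

```text
time: 19.05
tcp_pos: [0.5048, 0.1936, 0.0509]
eef_rot: [-3.14, -0.001, -2.964]
force: [1.1, -6.0, -0.9]
grip_width: 0.0148
```

```bash
cat > fol.py <<'E'
from st import *
st();import sys;cal,p,d=pic(sys.argv[1])
v,u=np.nonzero(d>0);P=cloud(cal,d,np.ones(d.shape,bool))
Q=np.c_[P[:,:2]@ex-O[0],P[:,:2]@ey-O[1],P[:,2]]
hsv=cv2.cvtColor(p,cv2.COLOR_RGB2HSV)[v,u]
k=(abs(Q[:,2]-.023)<.003)&(hsv[:,1]<70)&(Q[:,0]<.076)&(Q[:,0]>-.076)&(Q[:,1]>.08)&(Q[:,1]<.15)
R=Q[k];print(len(R),cv2.minAreaRect(R[:,:2].astype(np.float32)), np.percentile(R[:,1],[1,50,99]).round(4))
E
python3 fol.py w9
```

```text
t 19.05 tray x -1.1 y 58.2 z 50.9 yaw -169.83  Fy -6.12 Fx -0.00 Fz -0.89 gw 0.0148 M [-1.476 -0.11   0.142]
5357 ((-0.01532905176281929, 0.12195514142513275), (0.12084289640188217, 0.03179042786359787), 11.673828125) [0.1138 0.1195 0.1257]
```

View pics/w9.png

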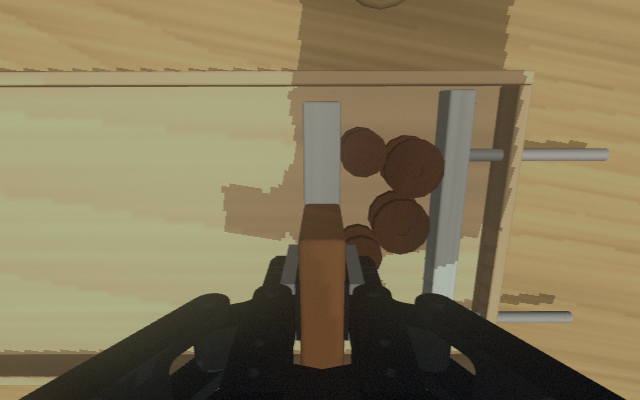

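The follower centre is now at y≈119.5 mm, about 18 mm short of home, and the bobbins are upright. Continuing.

move_arm(
  increments=[
    [0,0,0,0,1,-0.2,1],
    [0,0,0,0,2,-0.2,1],
    [0,0,0,0,3,-0.2,1],
    [0,0,0,0,4,-0.2,1],
    [0,0,0,0,5,-0.2,1],
    [0,0,0,0,6,-0.2,1],
    [0,0,0,0,7,-0.2,1],
    [0,0,0,0,8,-0.2,1],
    [0,0,0,0,9,-0.2,1],
    [0,0,0,0,10,-0.2,1],
    [0,0,0,0,11,-0.2,1],
    [0,0,0,0,12,-0.2,1],
  ],
)

```text
time: 20.6
tcp_pos: [0.5026, 0.2054, 0.051]
eef_rot: [-3.14, -0.001, -2.964]
force: [-0.2, -5.1, -1.4]
grip_width: 0.0147
```

```bash
python3 fol.py w10
```

```text
t 20.60 tray x -1.3 y 70.3 z 51.0 yaw -169.82  Fy -4.96 Fx -1.06 Fz -1.44 gw 0.0147 M [-1.386 -0.15   0.226]
5350 ((-0.002430744469165802, 0.11474862694740295), (0.14474645256996155, 0.054545674473047256), 3.1912121772766113) [0.1259 0.1315 0.1377]
```

move_arm(
  increments=[
    [0,0,0,0,0.5,0,1],
    [0,0,0,0,1,0,1],
    [0,0,0,0,1.5,0,1],
    [0,0,0,0,2,0,1],
    [0,0,0,0,2.5,0,1],
    [0,0,0,0,3,0,1],
    [0,0,0,0,3.5,0,1],
    [0,0,0,0,4,0,1],
  ],
)

```text
time: 21.65
tcp_pos: [0.5019, 0.2093, 0.051]
eef_rot: [-3.14, -0.001, -2.964]
force: [0.5, -6.3, -2.1]
grip_width: 0.015
```

```bash
python3 fol.py w11
```

```text
t 21.65 tray x -1.2 y 74.3 z 51.0 yaw -169.83  Fy -6.29 Fx -0.62 Fz -2.06 gw 0.0150 M [-1.439 -0.1    0.236]
5359 ((-0.022904280573129654, 0.11260176450014114), (0.10490022599697113, 0.06060433015227318), 0.8153334259986877) [0.1298 0.1355 0.1418]
```

move_arm(
  increments=[
    [0,0,0,0,0.3,0,1],
    [0,0,0,0,0.6,0,1],
    [0,0,0,0,0.9,0,1],
    [0,0,0,0,1.2,0,1],
  ],
)

```text
time: 22.2
tcp_pos: [0.5017, 0.2105, 0.051]
eef_rot: [-3.14, -0.001, -2.964]
force: [1.3, -5.7, -2.0]
grip_width: 0.0154
```

move_arm(
  increments=[
    [0,0,0,0,0.2,0,1],
    [0,0,0,0,0.4,0,1],
  ],
)

```text
time: 22.45
tcp_pos: [0.5016, 0.2109, 0.051]
eef_rot: [-3.14, -0.001, -2.964]
force: [0.1, -5.8, -1.6]
grip_width: 0.0151
```

move_arm(
  increments=[
    [0,0,0,0,0.2,0,1],
    [0,0,0,0,0.4,0,1],
  ],
)

```text
time: 22.7
tcp_pos: [0.5016, 0.2111, 0.051]
eef_rot: [-3.14, -0.001, -2.964]
force: [0.9, -6.6, -1.9]
grip_width: 0.0146
```

move_arm(
  increments=[
    [0,0,0,0,0.2,0,1],
    [0,0,0,0,0.2,0,1],
  ],
)

```text
time: 22.95
tcp_pos: [0.5015, 0.2111, 0.051]
eef_rot: [-3.14, -0.001, -2.964]
force: [0.5, -7.4, -1.5]
grip_width: 0.0151
```

move_arm(
  increments=[
    [0,0,0,0,0.2,0,1],
    [0,0,0,0,0.2,0,1],
  ],
)

```text
time: 23.2
tcp_pos: [0.5015, 0.2112, 0.051]
eef_rot: [-3.139, -0.002, -2.964]
force: [0.7, -8.1, -1.0]
grip_width: 0.0148
```

```bash
python3 fol.py w12
```

```text
t 23.20 tray x -1.3 y 76.2 z 51.0 yaw -169.83  Fy -8.09 Fx -0.71 Fz -0.99 gw 0.0148 M [-2.012 -0.217  0.358]
5569 ((-0.02177690714597702, 0.11651404201984406), (0.10444080829620361, 0.06359018385410309), 5.229392051696777) [0.1314 0.1374 0.1439]
```

move_arm(
  increments=[
    [0,0,0,0,0.3,0,1],
    [0,0,0,0,0.6,0,1],
  ],
)

```text
time: 23.5
tcp_pos: [0.5014, 0.2114, 0.051]
eef_rot: [-3.139, -0.002, -2.964]
force: [1.3, -11.5, -1.7]
grip_width: 0.0151
```

move_arm(
  increments=[
    [0,0,0,0,0.2,0,1],
    [0,0,0,0,0.4,0,1],
  ],
)

```text
time: 23.75
tcp_pos: [0.5014, 0.2115, 0.0509]
eef_rot: [-3.138, -0.002, -2.964]
force: [-0.1, -12.5, -1.2]
grip_width: 0.015
```

```bash
python3 fol.py w13
```

```text
t 23.75 tray x -1.4 y 76.5 z 50.9 yaw -169.85  Fy -12.25 Fx -2.33 Fz -1.17 gw 0.0150 M [-2.883 -0.184  0.511]
5535 ((-0.023349981755018234, 0.11246010661125183), (0.10449987649917603, 0.06364124268293381), 0.3423461318016052) [0.1315 0.1374 0.1439]
```

View pics/w13.png

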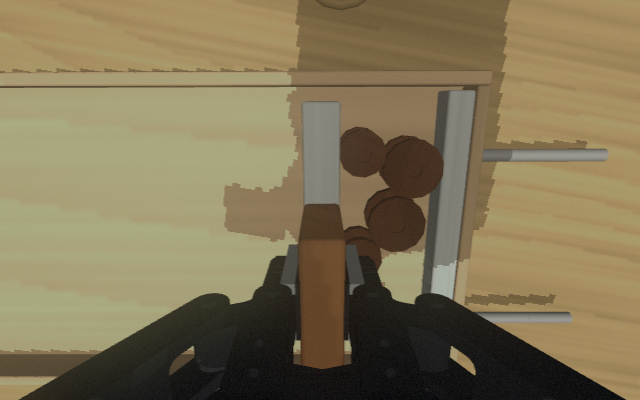

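The follower is against the end wall at (478, 190). Its centre stays at y=137.4 mm as the force rises from 8 to 12 N, so it is home. Holding at about 12 N.

move_arm(
  increments=[
    [0,0,0,0,0,0,1],
    [0,0,0,0,0,0,1],
    [0,0,0,0,0,0,1],
    [0,0,0,0,0,0,1],
    [0,0,0,0,0,0,1],
    [0,0,0,0,0,0,1],
  ],
)

```text
time: 24.55
tcp_pos: [0.5014, 0.2115, 0.051]
eef_rot: [-3.138, -0.002, -2.964]
force: [0.4, -11.5, -1.2]
grip_width: 0.0152
```

move_arm(
  increments=[
    [0,0,0,0,0,0,1],
    [0,0,0,0,0,0,1],
    [0,0,0,0,0,0,1],
    [0,0,0,0,0,0,1],
    [0,0,0,0,0,0,1],
    [0,0,0,0,0,0,1],
  ],
)

```text
time: 25.3
tcp_pos: [0.5014, 0.2115, 0.0509]
eef_rot: [-3.138, -0.002, -2.964]
force: [0.1, -11.9, -1.2]
grip_width: 0.0153
```

```bash
python3 fol.py w14
```

```text
t 25.30 tray x -1.4 y 76.5 z 50.9 yaw -169.84  Fy -11.73 Fx -1.96 Fz -1.18 gw 0.0153 M [-2.77  -0.19   0.497]
5539 ((-0.023708872497081757, 0.11431699991226196), (0.10392554104328156, 0.060065947473049164), 0.13739047944545746) [0.1315 0.1374 0.1439]
```

The hold is done: about 12 N for 1.6 s. Now I'll back off straight and lift out.

move_arm(
  increments=[
    [0,0,0,0,-1,0,1],
    [0,0,0,0,-2,0,1],
    [0,0,0,0,-4,-0.3,1],
    [0,0,0,0,-8,-0.5,1],
    [0,0,0,0,-14,-0.5,1],
    [0,0,0,0,-20,-1,1],
    [0,0,0,0,-26,-5,1],
    [0,0,0,0,-30,-20,1],
    [0,0,0,0,-30,-50,1],
    [0,0,0,0,-30,-90,1],
    [0,0,0,0,-30,-120,1],
    [0,0,0,0,-30,-120,1],
  ],
)

```text
time: 26.85
tcp_pos: [0.5083, 0.184, 0.1747]
eef_rot: [3.141, 0.005, -2.964]
force: [-0.6, -0.1, -1.1]
grip_width: 0.0151
```

```bash
python3 fol.py w15
```

```text
t 26.85 tray x 0.6 y 48.2 z 174.7 yaw -169.81  Fy 0.01 Fx -0.65 Fz -1.14 gw 0.0151 M [-0.004  0.008  0.04 ]
2772 ((-0.0011951103806495667, 0.1403118073940277), (0.14928941428661346, 0.018136629834771156), 0.1277417093515396) [0.1315 0.1375 0.1441]
```

View pics/w15.png

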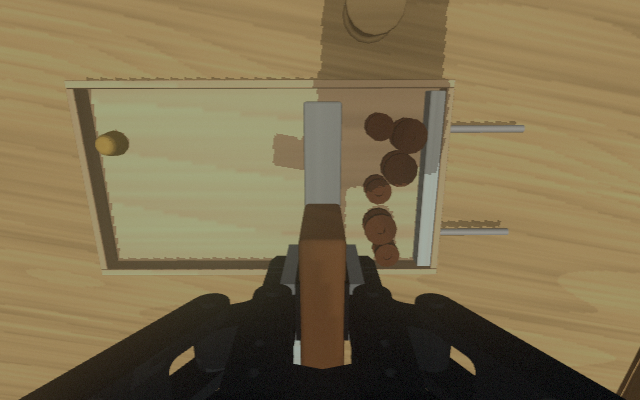

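```bash
python3 - <<'E'
from st import *
cal=get_calibration("wrist");p,d=read_camera("wrist")
v,u=np.nonzero(d>0);P=cloud(cal,d,np.ones(d.shape,bool))
Q=np.c_[P[:,:2]@ex-O[0],P[:,:2]@ey-O[1],P[:,2]]
hsv=cv2.cvtColor(p,cv2.COLOR_RGB2HSV)[v,u]
k=(abs(Q[:,2]-.0248)<.0035)&(abs(Q[:,0])<.077)&(Q[:,1]>.05)&(Q[:,1]<.1305)
img=np.zeros(d.shape,np.uint8);img[v[k],u[k]]=255
cv2.imwrite("pics/m.png",img)
img=cv2.erode(img,np.ones((3,3)))
n,l,s,c=cv2.connectedComponentsWithStats(img);L=l[v,u];C=[]
for i in range(1,n):
    if s[i][4]<40: continue
    q=Q[L==i];cc,rr=cv2.minEnclosingCircle((q[:,:2]*1e3).astype(np.float32));print(s[i],np.round(cc,1),round(rr,1),q[:,2].std().round(4));C.append((*cc,rr+1.2))
C=np.array(C)
for i in range(len(C)):print([round(np.hypot(*(C[i,:2]-C[j,:2]))-C[i,2]-C[j,2],1) for j in range(len(C))])
E
```

```text
[ 368  116   58   72 2063] [-29.4 103.4] 31.0 0.0008
[366 182  25  23 428] [ 4.5 94.2] 10.1 0.0008
[ 365  217   34   51 1067] [48.7 99.8] 24.1 0.0007
[np.float64(-64.4), np.float64(-8.4), np.float64(20.7)]
[np.float64(-8.4), np.float64(-22.6), np.float64(8.0)]
[np.float64(20.7), np.float64(8.0), np.float64(-50.6)]
```

```bash
cat > bob.py <<'E'
from st import *
import itertools
def bobs(cal,p,d,cam="wrist"):
    v,u=np.nonzero(d>0);P=cloud(cal,d,np.ones(d.shape,bool))
    Q=np.c_[P[:,:2]@ex-O[0],P[:,:2]@ey-O[1],P[:,2]]
    k=(abs(Q[:,2]-.0248)<.0035)&(abs(Q[:,0])<.077)&(Q[:,1]>.05)&(Q[:,1]<.1305)
    img=np.zeros(d.shape,np.uint8);img[v[k],u[k]]=255
    D=cv2.distanceTransform(img,cv2.DIST_L2,5)
    n,l,s,c=cv2.connectedComponentsWithStats((D>7.2).astype(np.uint8));C=[]
    for i in range(1,n):
        if s[i][4]<4: continue
        w=world(cal,c[i],.025)[0][:2]; mx=D[l==i].max(); C.append((1e3*(w@ex-O[0]),1e3*(w@ey-O[1]),mx))
    return np.array(C)
if __name__=="__main__":
    cal=get_calibration("wrist");p,d=read_camera("wrist")
    C=bobs(cal,p,d);print(C.round(1))
    R=np.where(C[:,2]>C[:,2].mean(),14,11)
    for i,j in itertools.combinations(range(len(C)),2):print(i,j,round(np.hypot(*(C[i,:2]-C[j,:2]))-R[i]-R[j],1))
E
python3 bob.py
```

```text
[[-49.4  94.9   8.8]
 [-41.2 109.4   8. ]
 [-12.2 106.3   9.8]
 [-14.1 118.1   8.8]
 [  8.8  93.    7.6]
 [ 38.5  98.2  14.2]
 [ 61.4 102.4   9.8]]
0 1 -5.3
0 2 14.0
0 3 20.3
0 4 36.3
0 5 63.0
0 6 86.1
1 2 4.2
1 3 6.6
1 4 30.6
1 5 55.5
1 6 77.9
2 3 -13.0
2 4 -0.2
2 5 23.3
2 6 45.7
3 4 11.9
3 5 31.2
3 6 52.1
4 5 5.2
4 6 28.4
5 6 -4.7
```

```bash
cat > rect.py <<'E'
from st import *
import itertools,sys
def rect(cal,im,s=4):
    # tray x -80..80, y 40..150 at plane z=.025
    c=np.array([[-80,40],[80,40],[80,150],[-80,150]],float)
    W=np.array([[*( (O[0]+a*1e-3)*ex+(O[1]+b*1e-3)*ey),.025] for a,b in c])
    H=cv2.getPerspectiveTransform(proj(cal,W).astype(np.float32),((c-[-80,40])*s).astype(np.float32))
    return cv2.warpPerspective(im,H,(160*s,110*s),flags=cv2.INTER_LINEAR)
cal=get_calibration("wrist");p,d=read_camera("wrist")
v,u=np.nonzero(d>0);P=cloud(cal,d,np.ones(d.shape,bool))
m=np.zeros(d.shape,np.uint8);m[v,u]=255*(abs(P[:,2]-.0248)<.0035)
R=rect(cal,p);M=rect(cal,m);M=((M>127)*255).astype(np.uint8)
M[:, :]=M; M[int((130.5-40)*4):]=0
best=[]
Mf=M.astype(np.float32)/255
sc=[]
for rad in (14,11):
    rr=int(rad*4-2);k=np.zeros((2*rr+17,)*2,np.float32);c0=rr+8
    yy,xx=np.ogrid[:k.shape[0],:k.shape[1]];q=np.hypot(yy-c0,xx-c0)
    k[q<=rr]=1;k[(q>rr)&(q<=rr+6)]=-1
    k/= (q<=rr).sum()
    sc.append(cv2.filter2D(Mf,-1,k,borderType=cv2.BORDER_CONSTANT))
C=[];cnt=[3,3]
sc=[s.copy() for s in sc]
for _ in range(6):
    b=max((sc[i].max(),i) for i in(0,1) if cnt[i]);i=b[1];y,x=np.unravel_index(sc[i].argmax(),sc[i].shape)
    rad=(14,11)[i];C.append((x/4-80,y/4+40,rad,b[0]));cnt[i]-=1
    for j in(0,1):cv2.circle(sc[j],(int(x),int(y)),int((rad+(14,11)[j]-4)*4),-9.,-1)
C=np.array(C);print(C.round(2))
for i,j in itertools.combinations(range(6),2):
    g=np.hypot(*(C[i,:2]-C[j,:2]))-C[i,2]-C[j,2]
    if g<12:print(i,j,round(g,1))
for x,y,rad,_ in C:cv2.circle(R,(int((x+80)*4),int((y-40)*4)),int(rad*4),(255,0,255),1)
cv2.imwrite("pics/%s.png"%sys.argv[1],R[::-1,:,::-1])
E
python3 rect.py rect1
```

```text
[[-41.   117.25  14.     0.91]
 [-48.    93.25  11.     0.91]
 [-13.5  111.5   14.     0.9 ]
 [ 37.5   97.25  14.     0.9 ]
 [  4.5   94.25  11.     0.89]
 [ 62.75 104.75  11.     0.85]]
0 1 0.0
0 2 0.1
2 4 -0.1
3 4 8.1
3 5 1.3
```

View pics/rect1.png

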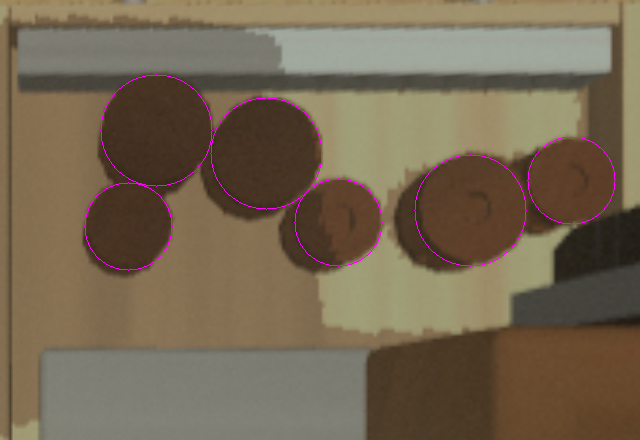

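The six bobbins stand upright in one group behind the homed follower. Their rear faces are in line at y≈82–83 mm, and neighbouring gaps are 0–1 mm apart from one of about 8 mm. The straightedge is clear, so I'll carry it to a free spot on the bench.

move_arm(
  increments=[
    [0,0,0,15,-40,0,1],
    [0,0,0,30,-90,0,1],
    [0,0,0,46,-140,0,1],
    [0,0,0,62,-190,0,1],
    [0,0,0,78,-240,0,1],
    [0,0,0,94,-290,0,1],
    [0,0,0,108,-325,0,1],
    [0,0,0,108,-330,30,1],
    [0,0,0,108,-330,70,1],
    [0,0,0,108,-330,95,1],
    [0,0,0,108,-330,105,1],
    [0,0,0,108,-330,105,1],
  ],
)

```text
time: 28.55
tcp_pos: [0.4588, -0.1599, 0.0658]
eef_rot: [3.14, -0.001, -2.964]
force: [-0.9, 0.4, -1.4]
grip_width: 0.0152
```

```bash
python3 -c "
from st import *
st();print(r.get_obs()['tcp_pos'],r.get_obs()['eef_rot']);pic('w16');pic('side1','side')"
```

```text
t 28.55 tray x -108.5 y -281.6 z 65.8 yaw -169.81  Fy 0.53 Fx -0.79 Fz -1.43 gw 0.0152 M [ 0.016  0.002 -0.002]
[ 0.45878052 -0.15985402  0.06584211] [ 3.14027855e+00 -1.24786850e-03 -2.96375978e+00]
```

View pics/w16.png

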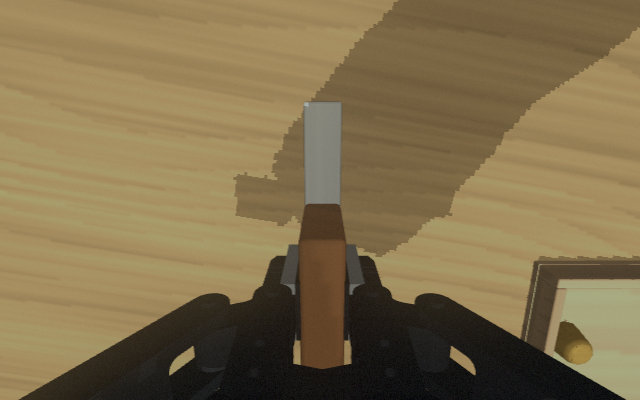

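View pics/side1.png

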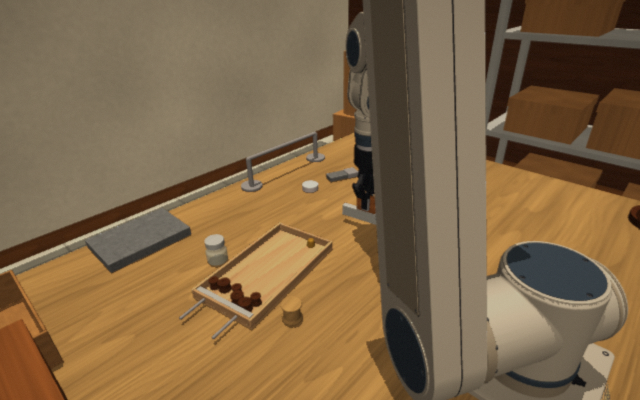

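The bench under the bar is free, with the tray corner well clear at (530, 260). In the side view the bobbins at (210–260, 280–300) are all upright. Lowering to the bench.

move_arm(
  increments=[
    [0,0,0,0,0,8,1],
    [0,0,0,0,0,15,1],
    [0,0,0,0,0,18,1],
    [0,0,0,0,0,19.5,1],
    [0,0,0,0,0,20,1],
    [0,0,0,0,0,20,1],
  ],
)

```text
time: 29.4
tcp_pos: [0.4591, -0.1601, 0.0464]
eef_rot: [3.141, 0.0, -2.964]
force: [-0.9, -0.2, -1.5]
grip_width: 0.0152
```

```bash
python3 -c "
from st import *
st()"
```

```text
t 29.40 tray x -108.2 y -281.9 z 46.4 yaw -169.81  Fy -0.03 Fx -0.91 Fz -1.52 gw 0.0152 M [-0.029  0.023 -0.024]
```

move_arm(
  increments=[
    [0,0,0,0,0,0.3,1],
    [0,0,0,0,0,0.6,1],
    [0,0,0,0,0,0.6,1],
  ],
)

```text
time: 29.78
tcp_pos: [0.4591, -0.1601, 0.0457]
eef_rot: [3.141, 0.0, -2.964]
force: [-0.1, 0.1, -0.3]
grip_width: 0.0151
```

move_arm(
  increments=[
    [0,0,0,0,0,0.3,0.7],
    [0,0,0,0,0,0.3,0.6],
    [0,0,0,0,0,0.3,0.4],
    [0,0,0,0,0,0.3,0.2],
    [0,0,0,0,0,0.3,0],
    [0,0,0,0,0,0,0],
    [0,0,0,0,0,-5,0],
    [0,0,0,0,0,-20,0],
    [0,0,0,0,0,-50,0],
    [0,0,0,0,0,-90,0],
    [0,0,0,0,0,-140,0],
    [0,0,0,0,0,-180,0],
  ],
)

```text
time: 31.28
tcp_pos: [0.4591, -0.1601, 0.2281]
eef_rot: [-3.141, 0.001, -2.964]
force: [0.1, -1.0, 0.3]
grip_width: 0.0852
```

```bash
python3 - <<'E'
from st import *
st();cal,p,d=pic('w17')
for o in cut_out("wrist","straightedge_grip")[:1]:
    P=cloud(cal,d,o['region'])
    for lo,hi in((.025,.04),(.068,.085)):
        Q=P[(P[:,2]>lo)&(P[:,2]<hi)];print(o['conf'],len(Q),np.median(Q[:,2]),cv2.minAreaRect(Q[:,:2].astype(np.float32)))
pic('top1','top');pic('side2','side')
cal,p,d=get_calibration('top'),*read_camera('top')
for n in("thimble","big_spool","pin_jar"):
    for o in cut_out("top",n)[:1]:print(n,cloud(cal,d,o['region']).mean(0).round(4))
E
```

```text
t 31.27 tray x -108.3 y -281.9 z 228.1 yaw -169.81  Fy -1.05 Fx -0.08 Fz 0.33 gw 0.0852 M [-0.019 -0.01  -0.001]
0.58 1251 0.029890255221329296 ((0.45946004986763, -0.16073232889175415), (0.1391887068748474, 0.01569971814751625), 10.197678565979004)
0.58 1180 0.07377813192145535 ((0.459344744682312, -0.16033974289894104), (0.053730759769678116, 0.015516580082476139), 9.874312400817871)
thimble [0.536  0.2346 0.0222]
big_spool [0.3717 0.1902 0.0346]
pin_jar [0.638  0.1833 0.0469]
```

View pics/top1.png

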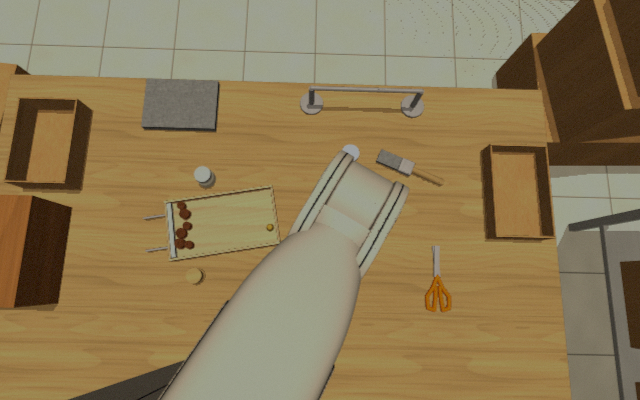

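View pics/side2.png

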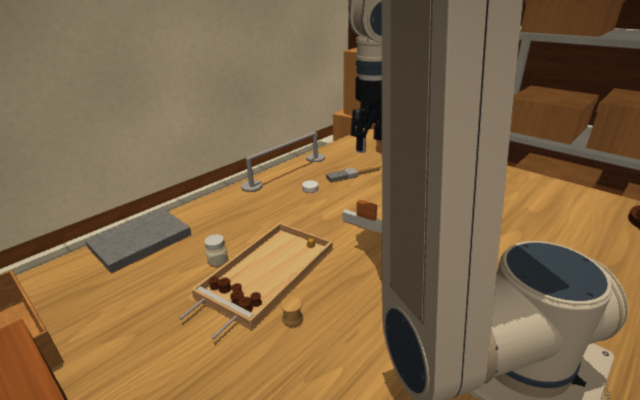

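View pics/w17.png

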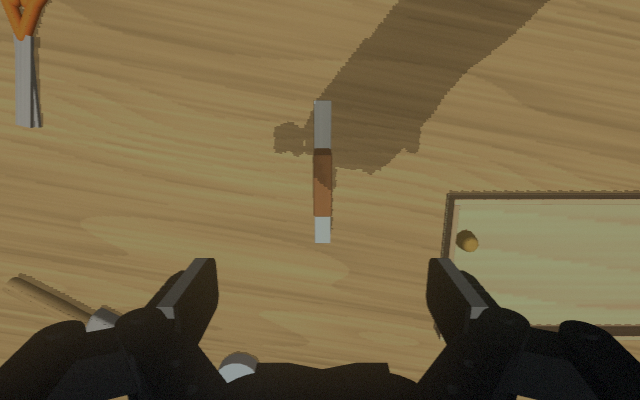

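The straightedge stands upright and alone at (322, 170), with heights of 29.9 and 73.8 mm matching before. The thimble at (269, 227) in the top view and all the other things are unchanged. The network's "thimble" hit in this picture was actually a bobbin. Handing in.

```bash
python3 -c "
from rig import r
print(r.finish_job())"
```

```text
the job is handed in; nothing more can be done
None
```

I finished the sweep and handed the job in at about 31 s. The follower is home with all six bobbins upright against it, and the straightedge is out of the tray, standing upright on the bench.

**What I did:** I gripped the straightedge by its block, set it across the tray behind the bobbins and swept them up the tray. Partway, joint 6 reached its range limit. I backed off, lifted the bar, turned it half round, set it down behind the group again and finished the sweep.

**Force at home:** I held 11.5–12.5 N for about 1.6 s. The highest push in any reading was 12.5 N, but I only read force at the end of each move.

**Last checks:**
- **Follower:** its centre measured about 137.5 mm (138 mm is home). It did not move as the push rose from 8 to 12 N.
- **Straightedge:** it stands upright and clear of everything at about (0.459, −0.160).
- **Thimble and other things:** the pictures show the thimble, jar, spool, reel, shears and brush where they were.

**Less than perfect:**
- **Group:** most neighbouring bobbins are within about 1 mm of each other, but one gap is about 8 mm. Only one bobbin actually touches the follower.
- **Thimble detection:** in the last top picture the network labelled a bobbin as the thimble. I relied on the picture itself, which shows the thimble unmoved.

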